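# Strip the long stop bar from a T-slotted soldering fixture

### The job

Take the long plain stop bar off the fixture: slide it along its T-slot, under the fixed cross bar, until you feel it come up against the end wall of the slot's open end, lift it straight out there and set it down gently, standing on its foot, in the wooden tray. Do not wrench it against the bed (stay below about 40 N) or drop it, and leave the short round-headed clamp dog and everything else on the bench where they are.

Things in the scene. Friction and masses are not known exactly. Their poses are not given: they have to be found in the camera images.
- bridge: cross bar clamped over the T-slot bed, fixed: 222 mm long (its x), 20 mm wide (y = -10 to +10 mm), underside 77, top 91 mm above the bench, on a post at each end (x = +-95 to +-111 mm). Origin on the bench under its centre, z up; the slots run along its y, centre lines at x = -45 and +45 mm, open end towards +y. The stop bar passes beneath the bar in its slot; fingers do not.
- stopbar_center (a point): centre of the loose long stop bar, 31 mm above its underside. Plain aluminium, 0.22 to 0.45 kg, 130 mm long (its y), 62 mm high (z up): foot 26 mm wide, 8 mm thick, under a blade 12 mm wide (its x) along the whole length; top 70 mm above the bench in the slot. Foot rests on the slot floor, 2 mm play each side, 3 mm upward. Starts in either slot, along it, wholly on the closed side of the cross bar.
- bridge_mid (a point): centre of the cross bar, 84 mm above the bench. Bed below: grey steel, 190 x 406 x 30 mm. Slot floor 8 mm up, undercut 30 mm wide (8 to 19 mm up), lips (19 to 30 mm up) leave a 16 mm mouth. At the open end the lips are cut away for 136 mm up to an end wall as high as the bed, 6 mm more than the stop bar. Cross bar's place varies: 171 to 221 mm from its centre to that wall, not measured: feel for it.
- shortdog_center (a point): centre of the short clamp dog, 31 mm above its underside, in the other slot beside the stop bar: same aluminium and same foot, but only 70 mm long, with a round head 30 mm across on top, 58 mm high in all. It stays where it is.
- tray: open wooden tray fixed on the bench beyond the bed's open end: 190 mm long (its x), 100 mm wide (its y), 30 mm high, walls and floor 6 mm thick; origin at the centre of its underside, z up. The stop bar fits in it lengthwise, its y along the tray's x, either way round.
- hammer: bystander, to be left alone: small hammer lying beyond the bed; origin on its underside or axis
- screwdriver: bystander, to be left alone: screwdriver lying on the robot's side of the tray; origin on its underside or axis
- brush: bystander, to be left alone: brush lying on the robot's side of the bed; origin on its underside or axis
- jar: bystander, to be left alone: closed jar, 56 mm across, 60 mm high, beyond the bed; origin on its underside or axis
- benchblock: bystander, to be left alone: steel bench block 70 x 70 x 22 mm, beyond the open end; origin on its underside or axis
- cup: bystander, to be left alone: small copper bowl 68 mm across, 45 mm high, on the robot's side of the bed; origin on its underside or axis
- ringclamp: bystander, to be left alone: wooden hand clamp 110 mm long, 24 mm high, beside the closed end of the bed; origin on its underside or axis
Things that resemble listed ones, but are neither listed nor needed, are in the scene too. What is shaped like the part that bears stopbar_center but green or orange is not meant.

How it is judged (in metres and radians):
On the way, in this order (a step that is already met when the one before it is completed fails the run):
1. the stop bar has been slid under the cross bar so that its centre is past it, still in the slot (y of stopbar_center in the frame of bridge between 0.015 and 0.17 m and z of stopbar_center in the frame of bridge between 0.03 and 0.05 m and (x of stopbar_center in the frame of bridge between -0.05 and -0.04 m or x of stopbar_center in the frame of bridge between 0.04 and 0.05 m)), for 0.05 s.
2. the stop bar has been lifted straight up out of its slot's open end, its foot above the bed's top (y of stopbar_center in the frame of bridge between 0.085 and 0.175 m and z of stopbar_center in the frame of bridge between 0.065 and 0.12 m and (x of stopbar_center in the frame of bridge between -0.08 and -0.01 m or x of stopbar_center in the frame of bridge between 0.01 and 0.08 m)), for 0.02 s.
At the end, for the whole second after the job is handed in: The stop bar stands at rest on its foot on the tray's floor (centre within 35 mm of the tray's middle along each side, height within 5 mm, upright within 0.08 rad), let go; the short clamp dog is within 15 mm of where it was (x of stopbar_center in the frame of tray between -0.035 and 0.035 m and y of stopbar_center in the frame of tray between -0.035 and 0.035 m and z of stopbar_center in the frame of tray between 0.032 and 0.042 m and angle between stopbar_center's own z axis and vertical below 0.08 rad and contact force between stopbar and tray above 0.5 N and linear speed of stopbar below 0.02 m/s and contact force between stopbar and the fingers below 0.1 N and distance of shortdog_center from where it was at the start of the episode below 0.015 m); the robot touches nothing.
It fails at once if the short clamp dog is moved more than 15 mm (distance of shortdog_center from where it was at the start of the episode above 0.015 m).
It fails at once if the stop bar is wrenched against the bed (more than 45 N) (contact force between stopbar and bed above 45 N).
It fails at once if the stop bar is dropped (falls faster than 0.45 m/s with no finger on it) (linear speed of stopbar above 0.45 m/s and contact force between stopbar and the fingers below 0.05 N).
It fails at once if another thing on the bench is moved more than 30 mm (distance of any of hammer, screwdriver, brush, jar, benchblock, cup, ringclamp from where it was at the start of the episode above 0.03 m).
It also fails if it takes over 67 s, if anything falls off the work surface, if the arm or the gripper's body presses on something with over 40 N, if the wrist force passes 120 N, or if a joint passes its speed limit or range.

### The arm

A 6-joint arm with a two-finger parallel gripper is mounted at the origin on the work surface. World frame = base frame: x ahead of the robot, y to its left, z up, the work surface at z = 0. Lengths are in m, angles in degrees, forces in N, time in s.
With the tool pointing down it reaches from about 0.375 to 0.9 m from the base axis. Payload 3.1 kg.
Tool frame: the origin (TCP) lies midway between the tips of the shut fingers; the grasp point (between the pads) lies bot.pinch_z behind it (bot.pinch_z is the distance from the TCP to the grasp point, in m); z points along the fingers, y is the direction in which the jaws open and shut (so a half turn about z gives the same grasp; the last joint's range is limited). The gripper opens to 87 mm and grips with 3 to 60 N. Pads are 19 mm wide; open, the fingers measure 117 mm over their backs; the gripper's body (75 mm by 190 mm) begins 51 mm behind the grasp point.
Start: joints at [62.481, 30.224, 82.088, -0, 67.689, -10.227], TCP at [0.186, 0.597, 0.223] pointing down, gripper open.
Joint ranges: [-176.69, 176.69], [-43.24, 126.21], [12.49, 139.97], [-82, 262], [0, 151.66], [-163.58, 163.58]. Speed limits (degrees/s): [159.86, 159.86, 180, 180, 180, 180].

### API

Orientations are given as a 3x3 rotation matrix whose columns are the frame's x, y, z axes.
In Python, from rig import bot gives the robot as it stands.
- The arm moves only by the tool apply_moves, never from a script. Its argument "motion" is text: rows parted by semicolons, each of 7 numbers parted by spaces: the shift along the tool's x, y, z in m, then the turn, a rotation vector about the tool's x, y, z in degrees, then the finger opening in m, from 0 to 0.087. A call has exactly 8 rows; each row is the pose to reach, as a shift and turn from the pose commanded when the call began, along the tool's axes at that moment; what a row does not reach only later rows make up. A row lasts 1/8 s, in which the tool goes at most 62.5 mm and 10.7 degrees, less where a joint would pass 70% of its speed; a pose out of reach is approached as far as the arm can. A call with a gripper value outside its range is refused whole. The fingers move at their own pace and stop on an object; the grip force is fixed at half the most. Time passes only in rows, so rows that repeat a pose let the fingers close, or fill a call up. It gives the time, the measured TCP pose, the force and the opening at its end, in the units of the state.
- bot.read_state(): the state, without advancing time (a new reading comes with each control period).
- bot.capture(name): name is "scene" or "top" or "wrist"; returns the picture (384x512x3 uint8, red, green, blue); there is no depth.
- bot.get_calibration(name): a dict with "fx", "fy", "cx", "cy" (pixels), "rvec" (rotation vector, rad) and "tvec" (3), from world to camera coordinates, as OpenCV has them. Camera axes: x right, y down, z forward; pixel columns grow to the right and rows downward; lengths in m; the calibration is good to about 2 mm. A picture is of the moment at which its call begins: read the wrist's pose just before it. get_calibration takes no time and is no camera call; for the wrist camera it gives the pose at the moment of the call.
- bot.hand_in(): hands the job in, once; it reports no verdict.
Trained networks look in the newest picture that a camera, given by its name, has taken for a name from the list of things; names that differ only in an ending like _2 or _b are one class to them, and where a whole thing is asked for, a point or a joint stands for the part that bears it (a point fixed in the world has none). Each returns a list of dicts, best first, with "p" (0 to 1); they miss things now and then, are a little off and sometimes report something else, mostly with a low value. They report only what shows in the picture. A call takes as long as a camera call. They do not tell look-alikes from the thing itself.
- bot.find_in(name, camera): "point" ([x, y, z] in m, in world coordinates, good to about 4 mm: the middle of the surface that is visible of it).
The state is a dict: "time_s": time; "joint_positions": joint angles; "qvel": joint speeds; "tau": joint torques, N m; "position": TCP position; "tcp_rot": TCP orientation; "force": force on the tool from outside, world axes, zero at the start; "moment": the same for the moment, N m; "opening": opening from 0.0 (shut) to 1.0 (fully open).
Only numpy, scipy, OpenCV 4.12 (cv2) and the standard library are available. Lean on these libraries where they do the work, as an engineer would, in place of code of your own. Each camera call takes 0.05 s, during which the arm holds its last target.

## Working session

There is one attempt and no reset: what is moved stays moved. The work goes in short steps, Python scripts to look and compute and a tool call to move; the robot and the scene stay as the last step left them, time stands still between calls to the robot, and variables do not carry over. Pictures are saved under pics/ and viewed, and the job is handed in when it is done.

Besides the shell and the picture viewer there is one more tool, called after ">>>" as name(argument=value, ...) on one line, values as JSON. apply_moves: Moves the arm, as the interface text tells. Its arguments: {"type":"object","properties":{"motion":{"type":"string"}},"required":["motion"]}

```bash
ls -la; mkdir -p pics; python3 - <<'E'
from rig import bot
import cv2
print(bot.read_state(), bot.pinch_z)
for n in ["scene","top"]:
    im=bot.capture(n); cv2.imwrite(f"pics/{n}0.png",cv2.cvtColor(im,cv2.COLOR_RGB2BGR)); print(bot.get_calibration(n))
E
```

```text
total 12
drwxr-xr-x  3 agent agent 4096 Dec  7 16:55 .
drwxr-xr-x 23 root  root  4096 Dec  7 16:55 ..
drwxr-xr-x  2 agent agent 4096 Dec  7 16:55 pics
{'time_s': 0.0, 'joint_positions': array([ 6.24821951e+01,  3.02803805e+01,  8.21562377e+01, -1.21620016e-03,
        6.76900302e+01, -1.02280687e+01]), 'qvel': array([-0.00370379,  0.05272608, -0.05623101, -0.0239629 ,  0.12107984,
        0.05261511]), 'tau': array([ 4.67739119e-04, -4.40041888e+01, -1.76588684e+01,  6.31766533e-02,
        5.81886142e-02, -1.81299079e-04]), 'position': array([0.1853914 , 0.59609767, 0.22155731]), 'tcp_rot': array([[-9.54816269e-01,  2.97195028e-01, -1.00385608e-03],
       [ 2.97196489e-01,  9.54814311e-01, -1.96943106e-03],
       [ 3.73191032e-04, -2.17878731e-03, -9.99997557e-01]]), 'force': array([ 0.04607838, -0.19140114,  1.11827086]), 'moment': array([-0.00849686,  0.03167654,  0.03719321]), 'opening': 1.0022168308076906} 0.0187
{'fx': 486.3880811274124, 'fy': 486.3880811274124, 'cx': 255.33730820116864, 'cy': 193.22684110287736, 'rvec': array([ 1.53692522,  2.09363763, -0.78557006]), 'tvec': array([ 0.2385238 , -0.32404507,  1.78497533])}
{'fx': 419.20212270610466, 'fy': 419.20212270610466, 'cx': 254.3228250129894, 'cy': 190.79195831923215, 'rvec': array([ 2.16802552, -2.155699  ,  0.14288295]), 'tvec': array([-0.08040847,  0.54210779,  1.36028895])}
```

View pics/scene0.png

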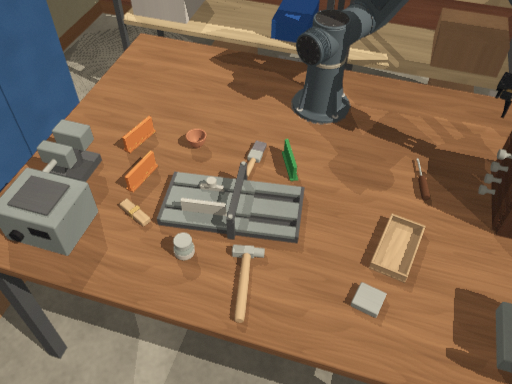

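View pics/top0.png

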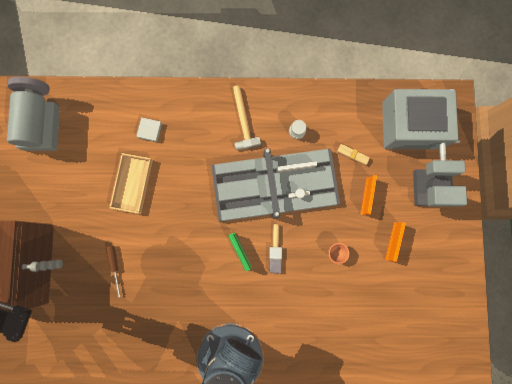

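```bash
python3 - <<'E'
from rig import bot
import cv2
for n in ["bridge","stopbar_center","shortdog_center","tray"]:
  for c in ["scene","top"]:
    print(n,c,[(d['p'].__round__(2),[round(float(v),4) for v in d['point']]) for d in bot.find_in(n,c)])
im=cv2.imread("pics/top0.png");
E
```

```text
bridge scene []
bridge top [(0.63, [0.5602, -0.1322, 0.0904]), (0.51, [0.7518, -0.2152, 0.0604]), (0.32, [0.5698, 0.3455, 0.0012])]
stopbar_center scene [(0.91, [0.3841, -0.5349, 0.0333]), (0.9, [0.5397, -0.4564, 0.0305]), (0.88, [0.6255, -0.2101, 0.0545]), (0.61, [0.3564, -0.0255, 0.0361])]
stopbar_center top [(0.98, [0.3753, -0.5375, 0.0429]), (0.86, [0.3385, -0.0286, 0.0362]), (0.7, [0.5242, -0.457, 0.0403]), (0.55, [0.618, -0.2137, 0.0682])]
shortdog_center scene [(0.78, [0.5373, -0.2189, 0.0436]), (0.31, [0.7835, -0.0303, 0.0255])]
shortdog_center top []
tray scene [(0.68, [0.5696, 0.3415, 0.0042])]
tray top [(0.85, [0.5684, 0.341, 0.0035]), (0.24, [0.6168, -0.214, 0.0687])]
```

```bash
python3 - <<'E'
import cv2
im=cv2.imread("pics/top0.png")[140:230,205:345]; cv2.imwrite("pics/c1.png",cv2.resize(im,None,fx=5.6,fy=5.6,interpolation=cv2.INTER_CUBIC))
im=cv2.imread("pics/scene0.png")[160:245,155:310]; cv2.imwrite("pics/c2.png",cv2.resize(im,None,fx=5,fy=5,interpolation=cv2.INTER_CUBIC))
E
```

```text
(no output)
```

View pics/c1.png

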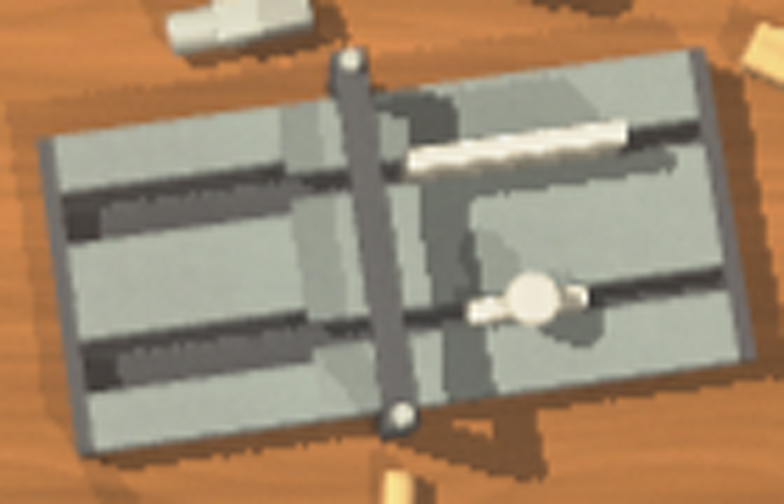

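View pics/c2.png

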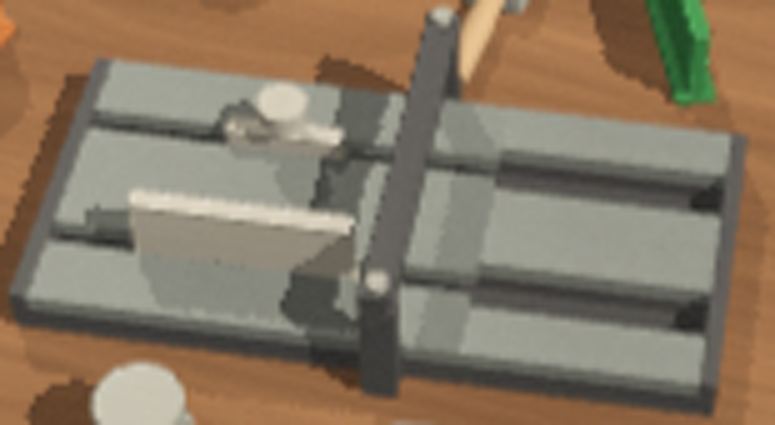

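```bash
cat > h.py <<'E'
import numpy as np, cv2
from rig import bot
def cal(n):
    c=bot.get_calibration(n); K=np.array([[c['fx'],0,c['cx']],[0,c['fy'],c['cy']],[0,0,1]]); R=cv2.Rodrigues(np.array(c['rvec']))[0]; return K,R,np.array(c['tvec']).reshape(3)
def tri(obs):
    # obs list of ((K,R,t),uv) ; least squares ray intersection
    A=np.zeros((3,3));b=np.zeros(3);L=[]
    for (K,R,t),uv in obs:
        d=R.T@np.linalg.inv(K)@np.array([uv[0],uv[1],1.]);d/=np.linalg.norm(d);c=-R.T@t
        P=np.eye(3)-np.outer(d,d);A+=P;b+=P@c;L.append((P,c))
    x=np.linalg.solve(A,b);return x,[float(np.linalg.norm(P@(x-c))) for P,c in L]
def onz(C,uv,z):
    K,R,t=C;d=R.T@np.linalg.inv(K)@np.array([uv[0],uv[1],1.]);c=-R.T@t
    return c+d*(z-c[2])/d[2]
def proj(C,X):
    K,R,t=C;p=K@(R@np.asarray(X,float)+t);return p[:2]/p[2]
E
python3 - <<'E'
from h import *
T=cal("top");S=cal("scene");np.set_printoptions(precision=4,suppress=True)
t=lambda u,v:(u/5.6+205-.4,v/5.6+140-.4)
s=lambda u,v:(u/5+155-.4,v/5+160-.4)
for n,a,b in [("postNear",(402,413),(441,15)),("postFar",(349,60),(377,280)),("barfront",(408,160),(352,228)),("barrear",(628,132),(133,195)),("wallfar",(42,140),(712,388)),("wallnear",(82,455),(745,137)),("dogtop",(532,298),(282,100)),("lipfar",(285,165),(478,270)),("lipnear",(310,320),(502,150))]:
    print(n,*tri([(T,t(*a)),(S,s(*b))]))
for a in [(122,208),(145,215),(131,155),(153,158),(110,208)]: print(onz(T,a,.03))
E
```

```text
postNear [ 0.4632 -0.1461  0.0979] [0.0005997868602762646, 0.0005997868602763358]
postFar [ 0.6656 -0.1158  0.098 ] [0.0007340979887363982, 0.0007340979887364149]
barfront [ 0.6127 -0.1509  0.0691] [0.0013298204954141693, 0.001329820495414177]
barrear [ 0.6293 -0.2782  0.0716] [0.0022713363601596804, 0.0022713363601596006]
wallfar [0.6306 0.0661 0.0294] [0.0011733525942397916, 0.0011733525942397695]
wallnear [0.442  0.0394 0.0296] [0.0013468259172594694, 0.001346825917259441]
dogtop [ 0.5322 -0.223   0.0694] [0.0008523539015406345, 0.0008523539015406982]
lipfar [ 0.6111 -0.078   0.0569] [0.0026392441984857476, 0.002639244198485835]
lipnear [ 0.5196 -0.0927  0.0559] [0.002981838934189184, 0.002981838934189152]
[0.4829 0.3601 0.03  ]
[0.4602 0.2834 0.03  ]
[0.6617 0.3378 0.03  ]
[0.6519 0.2637 0.03  ]
[0.4827 0.3997 0.03  ]
```

>>> apply_moves(motion="-0.04 -0.023 -0.0125 0 0 8 0.087; -0.076 -0.046 -0.025 0 0 16 0.087; -0.114 -0.069 -0.037 0 0 24 0.087; -0.152 -0.092 -0.05 0 0 32 0.087; -0.19 -0.115 -0.06 0 0 40.5 0.087; -0.228 -0.138 -0.075 0 0 48.5 0.087; -0.266 -0.161 -0.087 0 0 56.6 0.087; -0.303 -0.184 -0.098 0 0 64.7 0.087")

```text
time_s: 1.5
position: [0.4213, 0.3299, 0.3213]
tcp_rot: [[-0.135, 0.991, 0.001], [0.991, 0.135, 0.0], [0.0, 0.001, -1.0]]
force: [1.0, 0.5, 0.1]
opening: 1.002
```

```bash
python3 - <<'E'
from h import *
s=bot.read_state();print(s['position'],s['tcp_rot'],s['force'],s['time_s'])
C=bot.get_calibration("wrist");R=cv2.Rodrigues(C['rvec'])[0];print(C,-R.T@C['tvec'])
im=bot.capture("wrist");cv2.imwrite("pics/w1.png",cv2.cvtColor(im,cv2.COLOR_RGB2BGR))
E
```

```text
[0.42133124 0.32986023 0.32127187] [[-1.34625314e-01  9.90896205e-01  8.57938741e-04]
 [ 9.90896518e-01  1.34624959e-01  4.58677627e-04]
 [ 3.39001952e-04  9.11878131e-04 -9.99999527e-01]] [0.95107334 0.54713261 0.0723331 ] 1.5
{'fx': 284.3215814454621, 'fy': 284.3215814454621, 'cx': 255.84395080409894, 'cy': 190.6215141616677, 'rvec': array([-2.8855284 , -0.19519778, -0.02756814]), 'tvec': array([-0.46265969,  0.20661738,  0.5514721 ])} [0.41200876 0.39587175 0.4841493 ]
```

View pics/w1.png

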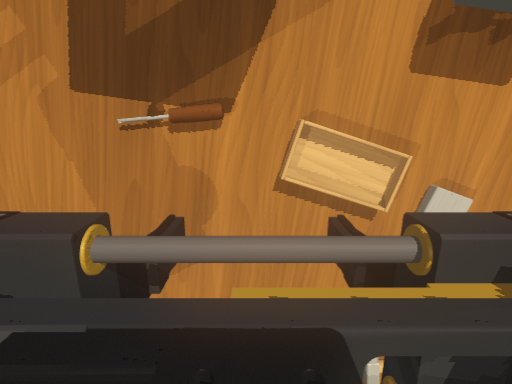

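```bash
python3 - <<'E'
from h import *
np.set_printoptions(precision=4,suppress=True)
im=cv2.imread("pics/w1.png")[105:225,265:425];cv2.imwrite("pics/c3.png",cv2.resize(im,None,fx=5,fy=5,interpolation=cv2.INTER_CUBIC))
im=cv2.imread("pics/top0.png")[145:225,100:165];cv2.imwrite("pics/c4.png",cv2.resize(im,None,fx=7,fy=7,interpolation=cv2.INTER_CUBIC))
E
```

```text
(no output)
```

View pics/c3.png

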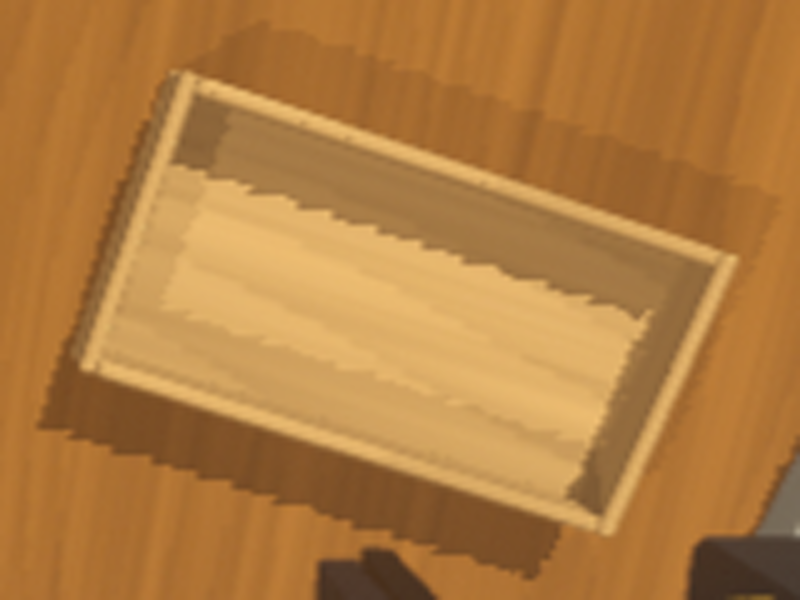

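View pics/c4.png

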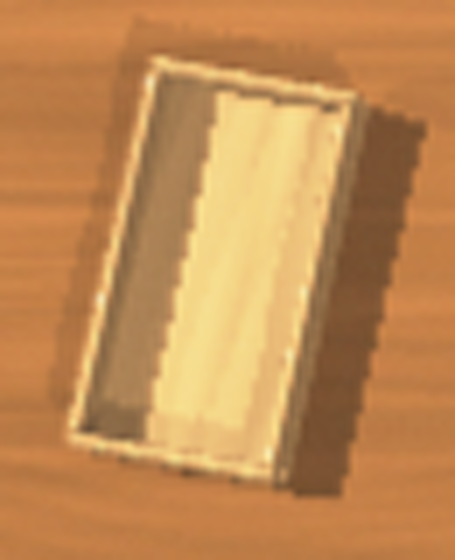

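```bash
python3 - <<'E'
from h import *
np.set_printoptions(precision=4,suppress=True)
W=cal("wrist");T=cal("top")
w=[(185,75),(735,260),(607,532),(85,367)]
tp=[(72,440),(155,60),(362,95),(280,478)]
# order: both: near-left, far-left(+y), far-right, near-right
P=[];Q=[]
for a,b in zip(w,tp):
    ua=(a[0]/5+265-.4,a[1]/5+105-.4);ub=(b[0]/7+100-.4,b[1]/7+145-.4)
    x,e=tri([(W,ua),(T,ub)]);P.append(onz(W,ua,.03));Q.append(onz(T,ub,.03));print(x,e,P[-1],Q[-1])
for P in (P,Q):
    P=np.array(P);print(P.mean(0));L=(P[1]+P[2]-P[0]-P[3])/2;M=(P[0]+P[1]-P[2]-P[3])/2;print(np.linalg.norm(L),np.linalg.norm(M),np.degrees(np.arctan2(L[1],L[0])),np.degrees(np.arctan2(M[1],M[0]))-90)
E
```

```text
[0.4865 0.398  0.039 ] [0.002866686568736062, 0.002866686568736065] [0.4908 0.3988 0.03  ] [0.4845 0.4002 0.03  ]
[0.665  0.3647 0.0479] [0.001556262643521745, 0.0015562626435215924] [0.6767 0.3645 0.03  ] [0.6677 0.3691 0.03  ]
[0.6524 0.2695 0.0356] [0.002636614132587628, 0.0026366141325878585] [0.6579 0.2691 0.03  ] [0.6513 0.2693 0.03  ]
[0.4707 0.3024 0.0283] [0.003486023579953717, 0.003486023579953552] [0.4739 0.3031 0.03  ] [0.4671 0.3014 0.03  ]
[0.5748 0.3339 0.03  ]
0.18804988273638498 0.09720222561158867 -10.467647073258687 -10.552245480941153
[0.5676 0.335  0.03  ]
0.1864070243356317 0.10070818820793477 -9.76224060158622 -9.664686558604274
```

>>> apply_moves(motion="-0.04 0.008 0 0 0 0 0.087; -0.095 0.019 0 0 0 0 0.087; -0.155 0.031 0 0 0 0 0.087; -0.215 0.043 0 0 0 0 0.087; -0.275 0.055 0 0 0 0 0.087; -0.335 0.067 0 0 0 0 0.087; -0.395 0.079 0 0 0 0 0.087; -0.455 0.091 0 0 0 0 0.087")

```text
time_s: 2.55
position: [0.5743, -0.1087, 0.3207]
tcp_rot: [[-0.14, 0.99, 0.001], [0.99, 0.14, 0.0], [0.0, 0.001, -1.0]]
force: [0.5, 0.0, 0.2]
opening: 1.002
```

>>> apply_moves(motion="-0.05 0.01 0 0 0 0 0.087; -0.1 0.02 0.02 0 0 0 0.08; -0.14 0.03 0.04 0 0 0 0.07; -0.155 0.033 0.06 0 0 0 0.06; -0.164 0.034 0.07 0 0 0 0.05; -0.164 0.034 0.07 0 0 0 0.05; -0.164 0.034 0.07 0 0 0 0.05; -0.164 0.034 0.07 0 0 0 0.05")

```text
time_s: 3.55
position: [0.6308, -0.2636, 0.2519]
tcp_rot: [[-0.141, 0.99, 0.002], [0.99, 0.141, -0.001], [-0.001, 0.002, -1.0]]
force: [-0.3, -0.2, -0.4]
opening: 0.577
```

```bash
python3 - <<'E'
from h import *
np.set_printoptions(precision=4,suppress=True)
s=bot.read_state();print(s['position'],s['tcp_rot'],s['force'],s['time_s'],s['opening'])
im=bot.capture("wrist");cv2.imwrite("pics/w2.png",cv2.cvtColor(im,cv2.COLOR_RGB2BGR))
for n in ["stopbar_center","bridge"]: print(n,[(d['p'],d['point']) for d in bot.find_in(n,"wrist")])
E
```

```text
[ 0.6308 -0.2636  0.2519] [[-0.1405  0.9901  0.0017]
 [ 0.9901  0.1405 -0.0008]
 [-0.0011  0.0015 -1.    ]] [-0.3306 -0.2242 -0.3872] 3.55 0.5772628464452159
stopbar_center [(0.9, [0.6228, -0.2083, 0.0698]), (0.52, [0.5843, -0.4683, 0.0067])]
bridge [(0.9, [0.5675, -0.133, 0.0893]), (0.22, [0.6663, -0.4268, 0.0184])]
```

View pics/w2.png

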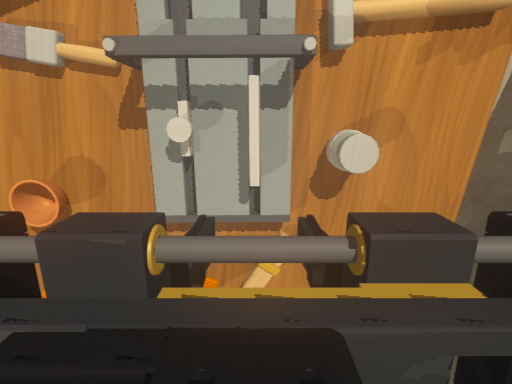

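```bash
python3 - <<'E'
from h import *
np.set_printoptions(precision=4,suppress=True)
im=cv2.imread("pics/w2.png")[30:230,100:330];cv2.imwrite("pics/c5.png",cv2.resize(im,None,fx=3,fy=3,interpolation=cv2.INTER_CUBIC))
W=cal("wrist");T=cal("top")
f=onz(W,(254,76),.07);r=onz(W,(255,186),.07);print(f,r,f-r,np.degrees(np.arctan2(-(f-r)[0],(f-r)[1])))
t=lambda u,v:(u/5.6+205-.4,v/5.6+140-.4)
print(tri([(W,(254,76)),(T,t(408,160))]),tri([(W,(255,186)),(T,t(628,132))]))
print(onz(W,(310,43),.098),onz(W,(109,43),.098))
print(onz(T,t(408,160),.07),onz(T,t(628,132),.07))
E
```

```text
[ 0.6131 -0.1529  0.07  ] [ 0.6322 -0.2795  0.07  ] [-0.019   0.1267  0.    ] 8.532762126824242
(array([ 0.6132, -0.1524,  0.0675]), [0.00018599471162067917, 0.00018599471162056291]) (array([ 0.6326, -0.2824,  0.0582]), [0.00010065001882020064, 0.00010065001882020095])
[ 0.6656 -0.1175  0.098 ] [ 0.4641 -0.1462  0.098 ]
[ 0.6129 -0.1521  0.07  ] [ 0.6304 -0.2806  0.07  ]
```

View pics/c5.png

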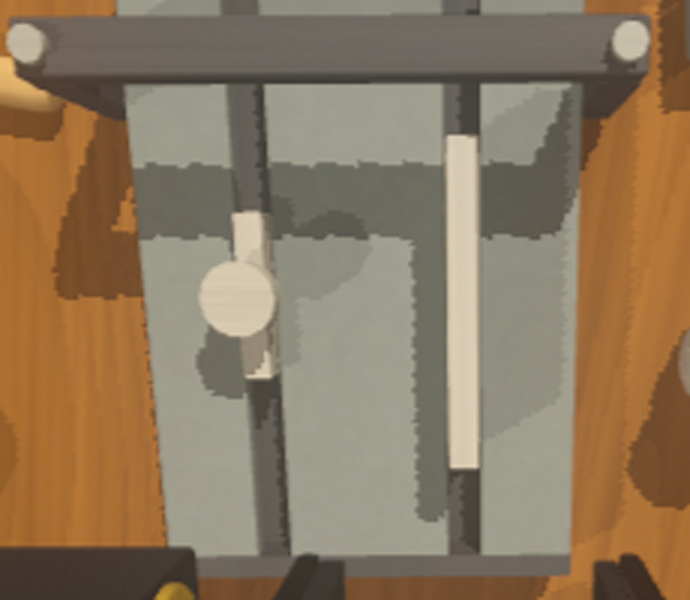

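>>> apply_moves(motion="-0.001 -0.001 0.04 0 0 0 0.05; -0.0015 -0.0015 0.09 0 0 0 0.05; -0.0015 -0.0015 0.14 0 0 0 0.045; -0.0015 -0.0015 0.18 0 0 0 0.04; -0.0015 -0.0015 0.2 0 0 0 0.04; -0.0015 -0.0015 0.21 0 0 0 0.04; -0.0015 -0.0015 0.2125 0 0 0 0.04; -0.0015 -0.0015 0.2125 0 0 0 0.04")

```text
time_s: 4.7
position: [0.6301, -0.2668, 0.0395]
tcp_rot: [[-0.139, 0.99, 0.002], [0.99, 0.139, -0.001], [-0.002, 0.002, -1.0]]
force: [0.8, 0.7, 0.4]
opening: 0.46
```

```bash
python3 - <<'E'
from h import *
s=bot.read_state();print(s['position'],s['force'],s['opening'])
im=bot.capture("wrist");cv2.imwrite("pics/w3.png",cv2.cvtColor(im,cv2.COLOR_RGB2BGR))
im=bot.capture("scene")[160:245,155:310];cv2.imwrite("pics/s3.png",cv2.resize(cv2.cvtColor(im,cv2.COLOR_RGB2BGR),None,fx=5,fy=5))
E
```

```text
[ 0.63006183 -0.26680825  0.03949471] [0.7569098  0.68176786 0.38871306] 0.45986881293236
```

View pics/w3.png

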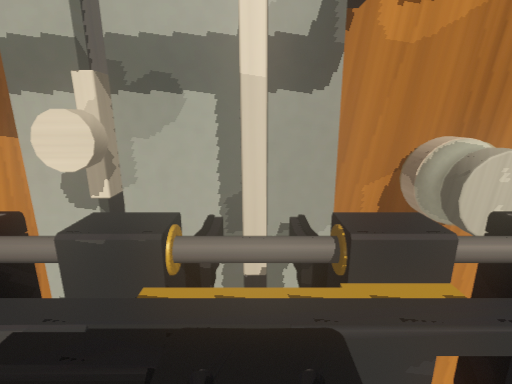

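View pics/s3.png

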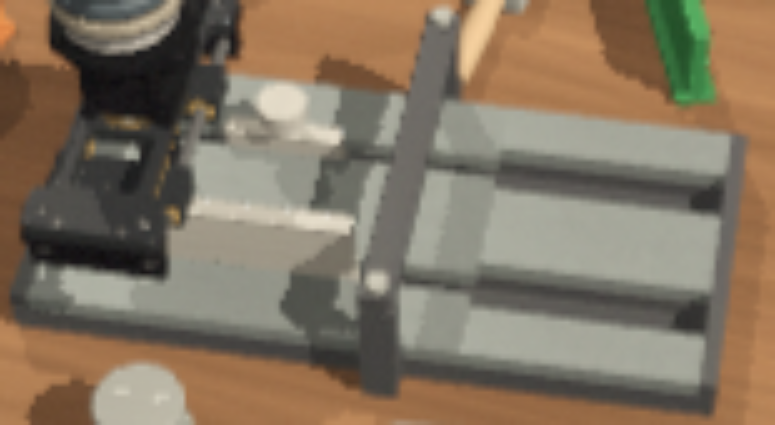

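>>> apply_moves(motion="0 0 0 0 0 0 0.02; 0 0 0 0 0 0 0.01; 0 0 0 0 0 0 0.005; 0 0 0 0 0 0 0.005; 0 0 0 0 0 0 0.005; 0.001 0 0 0 0 0 0.005; 0.003 0 0 0 0 0 0.005; 0.005 0 0 0 0 0 0.005")

```text
time_s: 5.8
position: [0.6285, -0.2614, 0.0381]
tcp_rot: [[-0.139, 0.99, 0.0], [0.99, 0.139, -0.0], [-0.0, 0.0, -1.0]]
force: [0.8, -0.7, 0.2]
opening: 0.137
```

>>> apply_moves(motion="0.005 0 0 0 0 0 0.005; 0.012 0 0 0 0 0 0.005; 0.02 0 0 0 0 0 0.005; 0.028 0 0 0 0 0 0.005; 0.036 0 0 0 0 0 0.005; 0.044 0 0 0 0 0 0.005; 0.051 0 0 0 0 0 0.005; 0.055 0 0 0 0 0 0.005")

```text
time_s: 6.8
position: [0.6207, -0.2063, 0.0381]
tcp_rot: [[-0.14, 0.99, -0.0], [0.99, 0.14, 0.0], [0.0, -0.0, -1.0]]
force: [-0.6, -1.8, 0.3]
opening: 0.134
```

>>> apply_moves(motion="0.005 0 0 0 0 0 0.005; 0.012 0 0 0 0 0 0.005; 0.02 0 0 0 0 0 0.005; 0.028 0 0 0 0 0 0.005; 0.036 0 0 0 0 0 0.005; 0.044 0 0 0 0 0 0.005; 0.05 0 0 0 0 0 0.005; 0.053 0 0 0 0 0 0.005")

```text
time_s: 7.8
position: [0.6133, -0.1539, 0.0381]
tcp_rot: [[-0.14, 0.99, -0.0], [0.99, 0.14, 0.0], [0.0, -0.0, -1.0]]
force: [-0.0, -1.1, 0.9]
opening: 0.132
```

```bash
python3 - <<'E'
from h import *
s=bot.read_state();print(s['position'],s['force'],s['opening'])
d=s['position'][:2]-np.array([.5648,-.1318]);a=np.radians(8.15);print(d@[np.cos(a),np.sin(a)],d@[-np.sin(a),np.cos(a)])
im=bot.capture("wrist");cv2.imwrite("pics/w4.png",cv2.cvtColor(im,cv2.COLOR_RGB2BGR))
im=bot.capture("scene")[160:245,155:310];cv2.imwrite("pics/s4.png",cv2.resize(cv2.cvtColor(im,cv2.COLOR_RGB2BGR),None,fx=5,fy=5))
E
```

```text
[ 0.61329353 -0.15388578  0.03805657] [-0.03501839 -1.10000439  0.91213856] 0.13214982360460173
0.044872766280337636 -0.02873741514683075
```

View pics/w4.png

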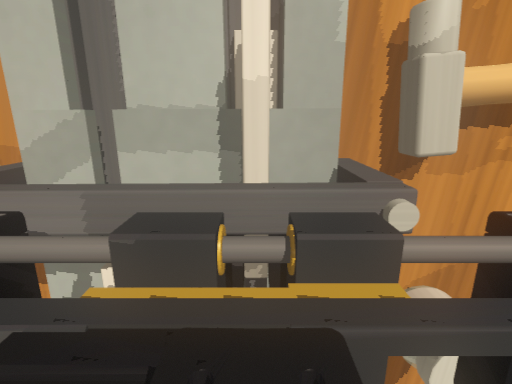

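View pics/s4.png

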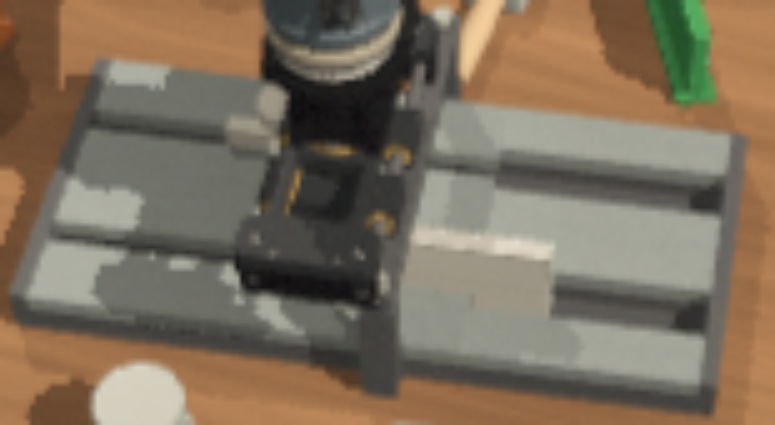

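>>> apply_moves(motion="0.001 0 0 0 0 0 0.005; 0.002 0 0 0 0 0 0.005; 0.003 0 0 0 0 0 0.005; 0.003 0 0 0 0 0 0.005; 0.003 0 0 0 0 0 0.025; 0.003 0 0 0 0 0 0.035; 0.003 0 0 0 0 0 0.035; 0.003 0 0 0 0 0 0.035")

```text
time_s: 8.9
position: [0.6128, -0.1512, 0.0379]
tcp_rot: [[-0.139, 0.99, -0.0], [0.99, 0.139, 0.0], [0.0, -0.0, -1.0]]
force: [0.4, 0.1, -0.0]
opening: 0.39
```

>>> apply_moves(motion="0 0 -0.01 0 0 0 0.035; 0 0 -0.03 0 0 0 0.035; 0 0 -0.055 0 0 0 0.035; 0 0 -0.075 0 0 0 0.035; 0.008 0 -0.085 0 0 0 0.035; 0.03 0 -0.085 0 0 0 0.035; 0.05 0 -0.085 0 0 0 0.035; 0.0587 0 -0.085 0 0 0 0.035")

```text
time_s: 9.9
position: [0.6034, -0.0906, 0.1221]
tcp_rot: [[-0.141, 0.99, -0.003], [0.99, 0.141, 0.001], [0.001, -0.003, -1.0]]
force: [0.4, 0.2, -0.2]
opening: 0.404
```

```bash
python3 - <<'E'
from h import *
np.set_printoptions(precision=4,suppress=True)
s=bot.read_state();print(s['position'],s['force'],s['opening'])
d=s['position'][:2]-np.array([.5648,-.1318]);a=np.radians(8.15);print(d@[np.cos(a),np.sin(a)],d@[-np.sin(a),np.cos(a)])
im=bot.capture("wrist");cv2.imwrite("pics/w5.png",cv2.cvtColor(im,cv2.COLOR_RGB2BGR))
im=bot.capture("scene")[160:245,155:310];cv2.imwrite("pics/s5.png",cv2.resize(cv2.cvtColor(im,cv2.COLOR_RGB2BGR),None,fx=5,fy=5))
E
```

```text
[ 0.6034 -0.0906  0.1221] [ 0.3989  0.1637 -0.242 ] 0.40436321505292594
0.04406593028858762 0.03532919050492281
```

View pics/w5.png

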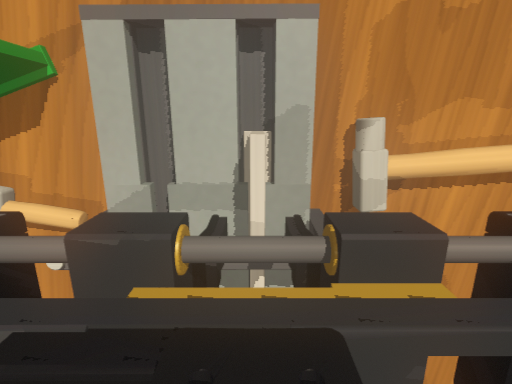

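View pics/s5.png

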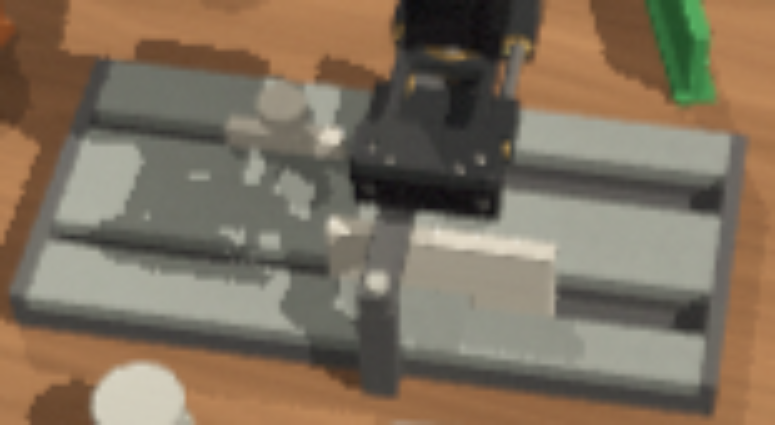

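```bash
python3 - <<'E'
from h import *
np.set_printoptions(precision=4,suppress=True)
W=cal("wrist");S=cal("scene")
a=np.radians(8.15)
def b(p): 
    d=p[:2]-np.array([.5648,-.1318]);return d@[np.cos(a),np.sin(a)],d@[-np.sin(a),np.cos(a)]
print("front",b(onz(W,(256,132),.07)),"wall in",b(onz(W,(256,19),.03)),"wall out",b(onz(W,(256,10),.03)))
print("lip",b(onz(W,(290,183),.03)))
s=lambda u,v:(u/5+155-.4,v/5+160-.4)
print("front S",b(onz(S,s(553,246),.07)))
E
```

```text
front (np.float64(0.04465278819206393), np.float64(0.09112541544755583)) wall in (np.float64(0.044629870963844104), np.float64(0.17824168905166707)) wall out (np.float64(0.04462821771486315), np.float64(0.18466053367616542))
lip (np.float64(0.07594855210945248), np.float64(0.043275873272738935))
front S (np.float64(0.039795581876793634), np.float64(0.08970862477786751))
```

>>> apply_moves(motion="-0.002 0.0006 0.01 0 0 0 0.035; -0.003 0.0006 0.03 0 0 0 0.035; -0.003 0.0006 0.05 0 0 0 0.035; -0.003 0.0006 0.07 0 0 0 0.035; -0.003 0.0006 0.08 0 0 0 0.035; -0.003 0.0006 0.084 0 0 0 0.035; -0.003 0.0006 0.084 0 0 0 0.02; -0.003 0.0006 0.084 0 0 0 0.005")

```text
time_s: 11.0
position: [0.6063, -0.0964, 0.0397]
tcp_rot: [[-0.139, 0.99, 0.001], [0.99, 0.139, -0.001], [-0.001, 0.001, -1.0]]
force: [0.8, 0.4, 0.6]
opening: 0.252
```

>>> apply_moves(motion="0 0 0 0 0 0 0.005; 0 0 0 0 0 0 0.005; 0 0 0 0 0 0 0.005; 0 0 0 0 0 0 0.005; 0.002 0 0 0 0 0 0.005; 0.006 0 0 0 0 0 0.005; 0.01 0 0 0 0 0 0.005; 0.014 0 0 0 0 0 0.005")

```text
time_s: 12.0
position: [0.6044, -0.0839, 0.0396]
tcp_rot: [[-0.14, 0.99, 0.001], [0.99, 0.14, -0.003], [-0.003, 0.001, -1.0]]
force: [-2.1, -5.1, 4.3]
opening: 0.135
```

>>> apply_moves(motion="0.006 0 0 0 0 0 0.005; 0.012 0 0 0 0 0 0.005; 0.018 0 0 0 0 0 0.005; 0.025 0 0 0 0 0 0.005; 0.032 0 0 0 0 0 0.005; 0.039 0 0 0 0 0 0.005; 0.046 0 0 0 0 0 0.005; 0.05 0 0 0 0 0 0.005")

```text
time_s: 13.0
position: [0.5972, -0.0341, 0.0396]
tcp_rot: [[-0.141, 0.99, 0.001], [0.99, 0.141, -0.003], [-0.003, 0.0, -1.0]]
force: [-1.5, -6.2, 5.0]
opening: 0.135
```

```bash
python3 - <<'E'
from h import *
np.set_printoptions(precision=4,suppress=True)
s=bot.read_state();print(s['position'],s['force'],s['opening'])
im=bot.capture("wrist");cv2.imwrite("pics/w6.png",cv2.cvtColor(im,cv2.COLOR_RGB2BGR))
E
```

```text
[ 0.5972 -0.0341  0.0396] [-1.4619 -6.2433  4.9783] 0.13487865313473657
```

View pics/w6.png

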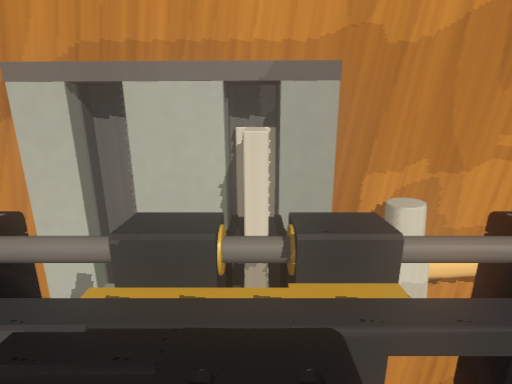

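>>> apply_moves(motion="0.002 0 0 0 0 0 0.005; 0.004 0 0 0 0 0 0.005; 0.006 0 0 0 0 0 0.005; 0.008 0 0 0 0 0 0.005; 0.01 0 0 0 0 0 0.005; 0.012 0 0 0 0 0 0.005; 0.014 0 0 0 0 0 0.005; 0.016 0 0 0 0 0 0.005")

```text
time_s: 14.05
position: [0.5949, -0.0187, 0.0396]
tcp_rot: [[-0.141, 0.99, 0.001], [0.99, 0.141, -0.003], [-0.003, 0.0, -1.0]]
force: [-2.2, -5.5, 5.5]
opening: 0.132
```

>>> apply_moves(motion="0.0005 0 0 0 0 0 0.005; 0.001 0 0 0 0 0 0.005; 0.0015 0 0 0 0 0 0.005; 0.002 0 0 0 0 0 0.005; 0.0025 0 0 0 0 0 0.005; 0.003 0 0 0 0 0 0.005; 0.0035 0 0 0 0 0 0.005; 0.004 0 0 0 0 0 0.005")

```text
time_s: 15.05
position: [0.5944, -0.0148, 0.0396]
tcp_rot: [[-0.141, 0.99, 0.001], [0.99, 0.141, -0.003], [-0.003, 0.0, -1.0]]
force: [-2.5, -7.3, 4.5]
opening: 0.135
```

>>> apply_moves(motion="0.0005 0 0 0 0 0 0.005; 0.001 0 0 0 0 0 0.005; 0.0015 0 0 0 0 0 0.005; 0.002 0 0 0 0 0 0.005; 0.0025 0 0 0 0 0 0.005; 0.003 0 0 0 0 0 0.005; 0.0035 0 0 0 0 0 0.005; 0.004 0 0 0 0 0 0.005")

```text
time_s: 16.05
position: [0.5938, -0.0108, 0.0396]
tcp_rot: [[-0.141, 0.99, 0.0], [0.99, 0.141, -0.003], [-0.003, 0.0, -1.0]]
force: [-1.5, -5.9, 5.5]
opening: 0.135
```

>>> apply_moves(motion="0.0005 0 0 0 0 0 0.005; 0.001 0 0 0 0 0 0.005; 0.0015 0 0 0 0 0 0.005; 0.002 0 0 0 0 0 0.005; 0.0022 0 0 0 0 0 0.005; 0.0025 0 0 0 0 0 0.005; 0.0028 0 0 0 0 0 0.005; 0.003 0 0 0 0 0 0.005")

```text
time_s: 17.05
position: [0.5935, -0.0084, 0.0396]
tcp_rot: [[-0.141, 0.99, 0.001], [0.99, 0.141, -0.004], [-0.004, 0.0, -1.0]]
force: [-2.0, -8.6, 6.2]
opening: 0.131
```

>>> apply_moves(motion="0.0003 0 0 0 0 0 0.005; 0.0006 0 0 0 0 0 0.005; 0.0009 0 0 0 0 0 0.005; 0.0012 0 0 0 0 0 0.005; 0.0015 0 0 0 0 0 0.005; 0.0018 0 0 0 0 0 0.005; 0.002 0 0 0 0 0 0.005; 0.002 0 0 0 0 0 0.005")

```text
time_s: 18.05
position: [0.5935, -0.0082, 0.0397]
tcp_rot: [[-0.142, 0.99, 0.001], [0.99, 0.142, -0.006], [-0.006, 0.0, -1.0]]
force: [-1.8, -13.1, 5.5]
opening: 0.138
```

```bash
python3 - <<'E'
from h import *
np.set_printoptions(precision=4,suppress=True)
s=bot.read_state();print(s['position'],s['force'],s['moment'],s['opening'])
im=bot.capture("wrist");cv2.imwrite("pics/w7.png",cv2.cvtColor(im,cv2.COLOR_RGB2BGR))
im=bot.capture("scene")[160:245,155:310];cv2.imwrite("pics/s7.png",cv2.resize(cv2.cvtColor(im,cv2.COLOR_RGB2BGR),None,fx=5,fy=5))
E
```

```text
[ 0.5935 -0.0082  0.0397] [ -1.8383 -13.1264   5.4999] [-2.321   0.5596  0.1075] 0.1376419783003056
```

View pics/w7.png

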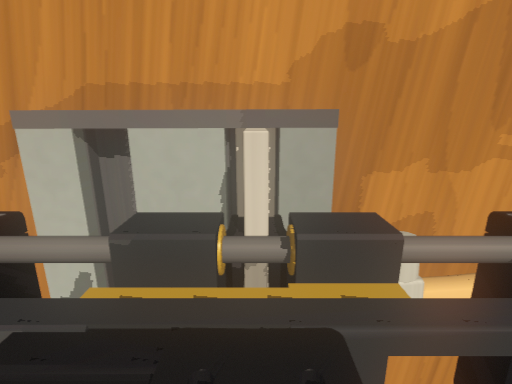

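View pics/s7.png

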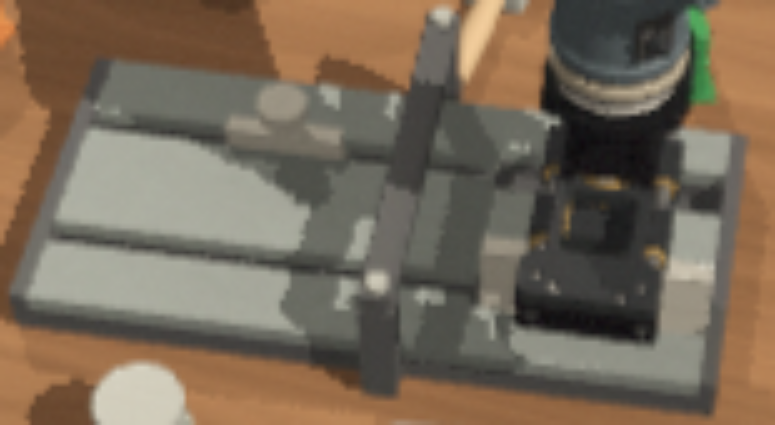

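>>> apply_moves(motion="-0.001 0 0 0 0 0 0.005; -0.002 0 0 0 0 0 0.005; -0.003 0 0 0 0 0 0.005; -0.004 0 0 0 0 0 0.005; -0.005 0 0 0 0 0 0.005; -0.005 0 0 0 0 0 0.005; -0.005 0 -0.001 0 0 0 0.005; -0.005 0 -0.002 0 0 0 0.005")

```text
time_s: 19.15
position: [0.593, -0.0086, 0.0403]
tcp_rot: [[-0.139, 0.99, -0.001], [0.99, 0.139, 0.001], [0.001, -0.001, -1.0]]
force: [-0.4, -0.4, -2.3]
opening: 0.135
```

>>> apply_moves(motion="-0.001 0 0 0 0 0 0.005; -0.0015 0 0 0 0 0 0.005; -0.002 0 0 0 0 0 0.005; -0.002 0 -0.0005 0 0 0 0.005; -0.002 0 -0.001 0 0 0 0.005; -0.002 0 -0.0015 0 0 0 0.005; -0.002 0 -0.002 0 0 0 0.005; -0.002 0 -0.003 0 0 0 0.005")

```text
time_s: 20.15
position: [0.5936, -0.011, 0.044]
tcp_rot: [[-0.139, 0.99, -0.0], [0.99, 0.139, 0.0], [0.0, -0.0, -1.0]]
force: [-1.0, -0.3, -3.0]
opening: 0.133
```

>>> apply_moves(motion="0 0 -0.002 0 0 0 0.005; 0 0 -0.004 0 0 0 0.005; 0 0 -0.006 0 0 0 0.005; 0 0 -0.009 0 0 0 0.005; 0 0 -0.012 0 0 0 0.005; 0 0 -0.016 0 0 0 0.005; 0 0 -0.02 0 0 0 0.005; 0 0 -0.024 0 0 0 0.005")

```text
time_s: 21.15
position: [0.5939, -0.011, 0.0684]
tcp_rot: [[-0.139, 0.99, 0.0], [0.99, 0.139, -0.0], [-0.0, 0.0, -1.0]]
force: [0.6, -0.2, -2.6]
opening: 0.138
```

>>> apply_moves(motion="0 0 -0.006 0 0 0 0.005; 0 0 -0.014 0 0 0 0.005; 0 0 -0.022 0 0 0 0.005; 0 0 -0.03 0 0 0 0.005; 0 0 -0.036 0 0 0 0.005; 0 0 -0.04 0 0 0 0.005; 0 0 -0.042 0 0 0 0.005; 0 0 -0.042 0 0 0 0.005")

```text
time_s: 22.15
position: [0.5937, -0.011, 0.11]
tcp_rot: [[-0.139, 0.99, -0.0], [0.99, 0.139, 0.0], [0.0, -0.0, -1.0]]
force: [0.6, -0.0, -3.1]
opening: 0.135
```

```bash
python3 - <<'E'
from h import *
np.set_printoptions(precision=4,suppress=True)
s=bot.read_state();print(s['position'],s['tcp_rot'],s['force'],s['moment'],s['opening'])
im=bot.capture("wrist");cv2.imwrite("pics/w8.png",cv2.cvtColor(im,cv2.COLOR_RGB2BGR))
im=bot.capture("scene")[140:245,155:310];cv2.imwrite("pics/s8.png",cv2.resize(cv2.cvtColor(im,cv2.COLOR_RGB2BGR),None,fx=5,fy=5))
E
```

```text
[ 0.5937 -0.011   0.11  ] [[-0.1393  0.9902 -0.0001]
 [ 0.9902  0.1393  0.    ]
 [ 0.     -0.0001 -1.    ]] [ 0.5865 -0.0183 -3.098 ] [-0.1123  0.0402 -0.0086] 0.13502710748833016
```

View pics/w8.png

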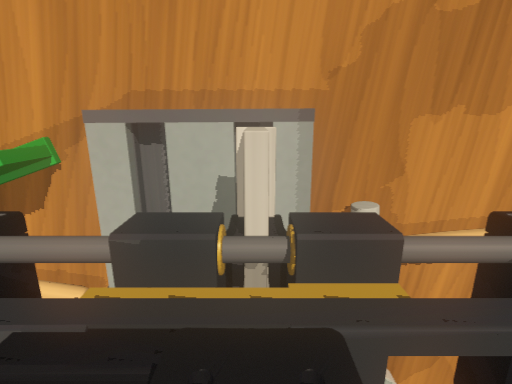

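View pics/s8.png

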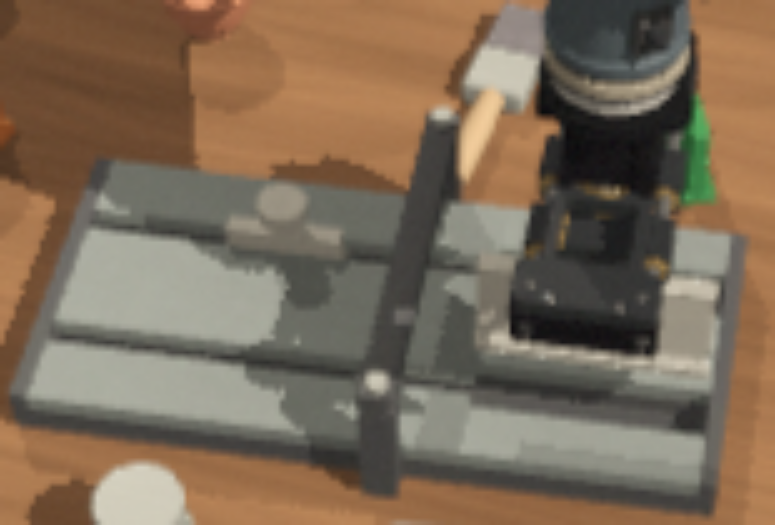

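>>> apply_moves(motion="0.005 0 -0.01 0 0 -2 0.005; 0.02 0.001 -0.02 0 0 -6 0.005; 0.045 0.003 -0.028 0 0 -11 0.005; 0.075 0.005 -0.03 0 0 -17 0.005; 0.105 0.007 -0.03 0 0 -23 0.005; 0.135 0.009 -0.03 0 0 -29 0.005; 0.16 0.011 -0.03 0 0 -34 0.005; 0.175 0.012 -0.03 0 0 -36 0.005")

```text
time_s: 23.25
position: [0.581, 0.1655, 0.1406]
tcp_rot: [[-0.697, 0.717, 0.0], [0.717, 0.697, 0.0], [-0.0, 0.0, -1.0]]
force: [-0.9, -0.3, -2.1]
opening: 0.138
```

```bash
python3 - <<'E'
from h import *
np.set_printoptions(precision=4,suppress=True)
s=bot.read_state();R=s['tcp_rot'];print(s['position'],R,s['force'],s['opening'])
print(R.T@(np.array([.568,.335,.14])-s['position']),np.degrees(np.arctan2(R[1,1],R[0,1])))
im=bot.capture("top");cv2.imwrite("pics/t9.png",cv2.cvtColor(im,cv2.COLOR_RGB2BGR))
im=bot.capture("wrist");cv2.imwrite("pics/w9.png",cv2.cvtColor(im,cv2.COLOR_RGB2BGR))
E
```

```text
[0.581  0.1655 0.1406] [[-0.697   0.717   0.0004]
 [ 0.717   0.697   0.0001]
 [-0.0002  0.0003 -1.    ]] [-0.8653 -0.2871 -2.0865] 0.13784766850816627
[0.1306 0.1088 0.0006] 44.19029656189762
```

View pics/w9.png

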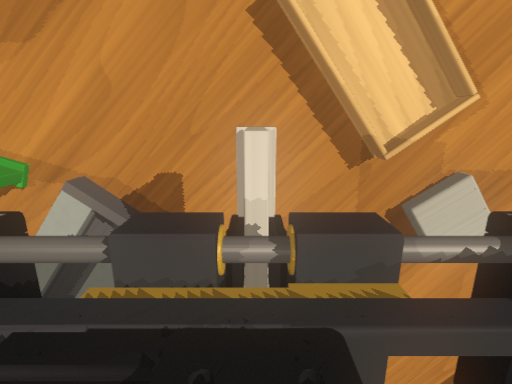

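Bar held level (top face column 256), tray ahead at upper right, heights fine. Go over the tray, turning a further 35.6°.

>>> apply_moves(motion="0.006 0.005 0 0 0 -2 0.005; 0.022 0.018 0 0 0 -7 0.005; 0.043 0.036 0 0 0 -13 0.005; 0.065 0.055 0 0 0 -19 0.005; 0.09 0.075 0 0 0 -26 0.005; 0.112 0.094 0 0 0 -32 0.005; 0.126 0.105 0 0 0 -35 0.005; 0.1306 0.1088 0 0 0 -35.6 0.005")

```text
time_s: 24.35
position: [0.5687, 0.3338, 0.1399]
tcp_rot: [[-0.984, 0.18, -0.0], [0.18, 0.984, -0.0], [0.0, -0.0, -1.0]]
force: [0.3, 0.9, -2.1]
opening: 0.137
```

```bash
python3 - <<'E'
from h import *
np.set_printoptions(precision=4,suppress=True)
s=bot.read_state();R=s['tcp_rot'];print(s['position'],R,s['force'],s['opening'])
print(np.degrees(np.arctan2(R[1,1],R[0,1])))
im=bot.capture("top")[130:240,80:190];cv2.imwrite("pics/t10.png",cv2.resize(cv2.cvtColor(im,cv2.COLOR_RGB2BGR),None,fx=5,fy=5))
im=bot.capture("wrist");cv2.imwrite("pics/w10.png",cv2.cvtColor(im,cv2.COLOR_RGB2BGR))
im=bot.capture("scene")[190:330,320:450];cv2.imwrite("pics/s10.png",cv2.resize(cv2.cvtColor(im,cv2.COLOR_RGB2BGR),None,fx=4,fy=4))
E
```

```text
[0.5687 0.3338 0.1399] [[-0.9837  0.1798 -0.0001]
 [ 0.1798  0.9837 -0.0004]
 [ 0.0001 -0.0004 -1.    ]] [ 0.3248  0.8636 -2.1164] 0.1374836538295346
79.64304587949424
```

View pics/w10.png

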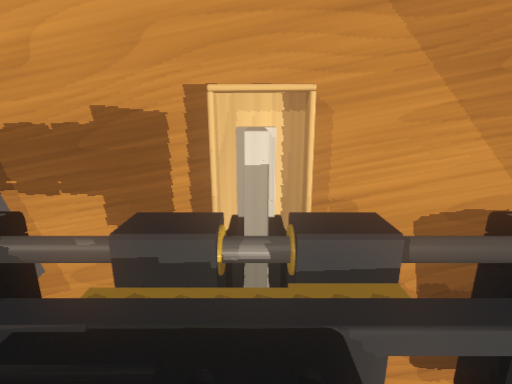

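View pics/t10.png

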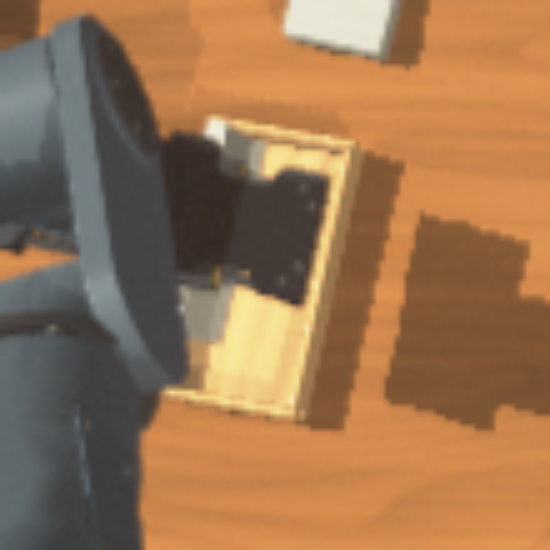

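View pics/s10.png

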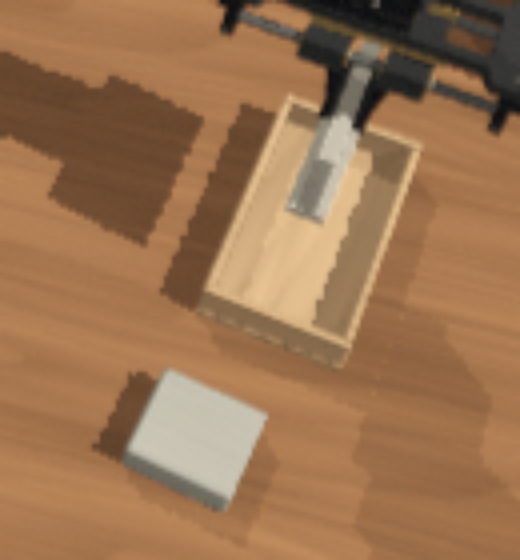

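```bash
python3 - <<'E'
from h import *
np.set_printoptions(precision=4,suppress=True)
W=cal("wrist");s=bot.read_state();R=s['tcp_rot']
a=onz(W,(207,85),.03);b=onz(W,(316.5,85),.03);m=(a+b)/2;print(a,b,np.linalg.norm(a-b))
d=(b-a)/np.linalg.norm(b-a);n=np.array([d[1],-d[0],0])
if n@R[:,0]<0:n=-n
c=m-n*.095;print("centre",c,"yaw d",np.degrees(np.arctan2(d[1],d[0])))
print("bar end z.139",[R.T@(onz(W,(256,127),.14)-s['position'])])
print(R.T@(c-s['position']))
E
```

```text
[0.4664 0.306  0.03  ] [0.4844 0.4034 0.03  ] 0.09902622278856256
centre [0.5688 0.3375 0.03  ] yaw d 79.56922068253108
bar end z.139 [array([ 0.0622, -0.0004, -0.0001])]
[0.0009 0.0048 0.1099]
```

>>> apply_moves(motion="0.001 0.001 0.008 0 0 0 0.005; 0.002 0.003 0.022 0 0 0 0.005; 0.003 0.004 0.04 0 0 0 0.005; 0.003 0.004 0.058 0 0 0 0.005; 0.003 0.004 0.074 0 0 0 0.005; 0.003 0.004 0.086 0 0 0 0.005; 0.003 0.004 0.093 0 0 0 0.005; 0.003 0.004 0.096 0 0 0 0.005")

```text
time_s: 25.5
position: [0.5666, 0.338, 0.0437]
tcp_rot: [[-0.984, 0.18, -0.0], [0.18, 0.984, -0.0], [0.0, -0.0, -1.0]]
force: [0.4, -0.3, -1.6]
opening: 0.139
```

>>> apply_moves(motion="0 0 0.001 0 0 0 0.005; 0 0 0.002 0 0 0 0.005; 0 0 0.003 0 0 0 0.005; 0 0 0.004 0 0 0 0.005; 0 0 0.005 0 0 0 0.005; 0 0 0.0055 0 0 0 0.005; 0 0 0.0055 0 0 0 0.005; 0 0 0.0055 0 0 0 0.005")

```text
time_s: 26.5
position: [0.5666, 0.338, 0.0386]
tcp_rot: [[-0.984, 0.18, 0.0], [0.18, 0.984, 0.0], [-0.0, 0.0, -1.0]]
force: [-0.2, 0.4, -1.8]
opening: 0.135
```

>>> apply_moves(motion="0 0 0.0005 0 0 0 0.005; 0 0 0.001 0 0 0 0.005; 0 0 0.0015 0 0 0 0.005; 0 0 0.002 0 0 0 0.005; 0 0 0.0023 0 0 0 0.005; 0 0 0.0026 0 0 0 0.005; 0 0 0.0026 0 0 0 0.005; 0 0 0.0026 0 0 0 0.005")

```text
time_s: 27.5
position: [0.5666, 0.338, 0.0376]
tcp_rot: [[-0.984, 0.18, 0.0], [0.18, 0.984, -0.0], [-0.0, 0.0, -1.0]]
force: [-2.0, -1.2, 7.3]
opening: 0.134
```

>>> apply_moves(motion="0 0 -0.001 0 0 0 0.005; 0 0 -0.001 0 0 0 0.015; 0 0 -0.001 0 0 0 0.025; 0 0 -0.001 0 0 0 0.035; 0 0 -0.001 0 0 0 0.04; 0 0 -0.001 0 0 0 0.04; 0 0 -0.001 0 0 0 0.04; 0 0 -0.005 0 0 0 0.04")

```text
time_s: 28.5
position: [0.5663, 0.3379, 0.0408]
tcp_rot: [[-0.984, 0.18, -0.001], [0.18, 0.984, -0.0], [0.001, -0.0, -1.0]]
force: [-0.2, 0.1, -0.0]
opening: 0.456
```

>>> apply_moves(motion="0 0 -0.01 0 0 0 0.04; 0 0 -0.03 0 0 0 0.04; 0 0 -0.06 0 0 0 0.04; 0 0 -0.09 0 0 0 0.04; -0.02 -0.01 -0.12 0 0 0 0.04; -0.06 -0.02 -0.14 0 0 0 0.04; -0.08 -0.03 -0.15 0 0 0 0.04; -0.08 -0.03 -0.15 0 0 0 0.04")

```text
time_s: 29.5
position: [0.642, 0.2931, 0.1937]
tcp_rot: [[-0.983, 0.183, 0.005], [0.183, 0.983, 0.001], [-0.004, 0.002, -1.0]]
force: [-0.6, -0.3, -0.5]
opening: 0.461
```

```bash
python3 - <<'E'
from h import *
np.set_printoptions(precision=4,suppress=True)
s=bot.read_state();print(s['position'],s['force'],s['opening'],s['time_s'])
im=bot.capture("scene");cv2.imwrite("pics/s11f.png",cv2.cvtColor(im,cv2.COLOR_RGB2BGR))
im=im[190:330,320:450];cv2.imwrite("pics/s11.png",cv2.resize(cv2.cvtColor(im,cv2.COLOR_RGB2BGR),None,fx=4,fy=4))
im=bot.capture("wrist");cv2.imwrite("pics/w11.png",cv2.cvtColor(im,cv2.COLOR_RGB2BGR))
for c in("wrist","scene"):print([(d['p'],d['point']) for d in bot.find_in("stopbar_center",c)])
print([(d['p'],d['point']) for d in bot.find_in("shortdog_center","scene")])
E
```

```text
[0.642  0.2931 0.1937] [-0.6102 -0.2935 -0.48  ] 0.46144700807827865 29.5
[(0.74, [0.565, 0.3367, 0.0655])]
[(0.79, [0.5898, 0.3373, 0.019]), (0.64, [0.5441, -0.4564, 0.0289]), (0.59, [0.3623, -0.0256, 0.0418]), (0.59, [0.387, -0.5385, 0.0338])]
[(0.57, [0.5356, -0.2196, 0.0421])]
```

View pics/s11.png

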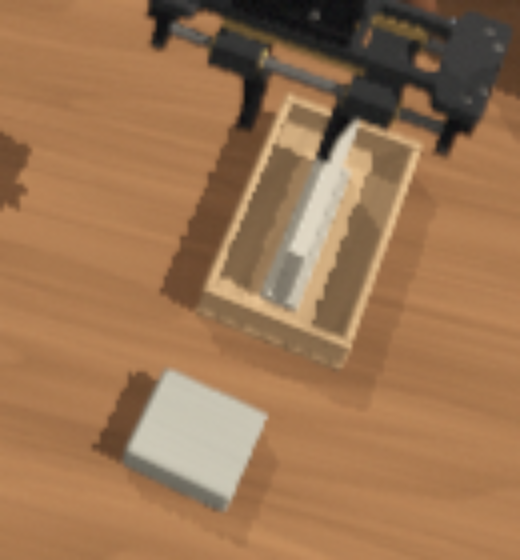

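View pics/w11.png

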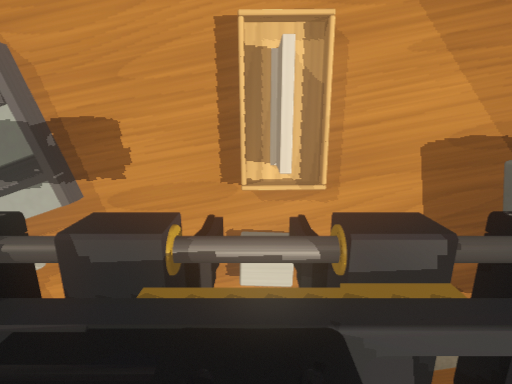

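View pics/s11f.png

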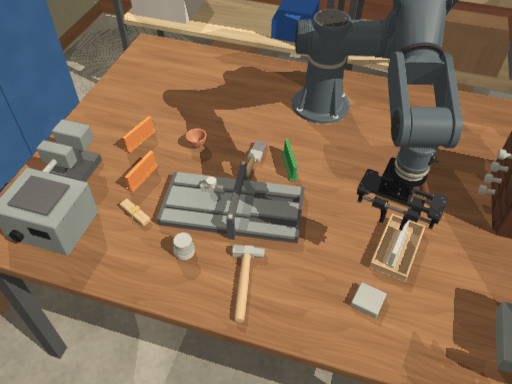

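```bash
python3 -c "
from rig import bot
print(bot.hand_in())"
```

```text
the job is handed in; nothing more can be done
None
```

The plain aluminium stop bar is off the fixture and standing on its foot in the wooden tray. I handed the job in shortly after the robot's clock passed 29.5 s.

- **Sliding:** I gripped the bar near its rear end and pushed it under the cross bar. I then regripped it on the far side and pulled it on towards the end wall.
- **End wall:** The bar stopped advancing and the force rose from about 6 N to 13 N, with the wall about 178 mm from the cross bar's centre. I backed off about 3 mm before lifting. The most force I read during the slide was about 14 N, well under the limit.
- **Lift and placing:** It came straight up with about 3 N on the tool. Lowering it, contact came at exactly the height the tray floor should give, with 7 N. I then let go and moved the gripper clear.

**Last checks:**
- The wrist view shows the bar upright and centred in the tray. The network put its visible top at (0.565, 0.337, 0.066), which is about 4 mm from the tray centre I measured.
- The short clamp dog reads within 2 mm of its first position.
- In the last scene picture the other things look unmoved by eye; I did not measure them.

**Disagreements:**
- The first wrist view of the tray differed from the top camera by about 7 mm. A closer wrist view agreed with the top camera to about 3 mm, so I used that.
- In the last scene picture the network put the bar about 20 mm off in x, probably because the gripper and tray walls partly hid it. The picture itself and the wrist view contradict that.

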